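Wedge up the worn foot of a rocking chromatography module

ROBOT

A 6-joint arm with a two-finger parallel gripper is mounted at the origin on the work surface. World frame = base frame: x ahead of the robot, y to its left, z up, the work surface at z = 0. Lengths are in m, angles in rad, forces in N, time in s.
With the tool pointing down it reaches from about 0.2 to 0.875 m from the base axis. Payload 3.4 kg.
Tool frame: the origin (TCP) lies between the finger pads; the fingertips stand 25 mm ahead of it and the grasp point (between the pads) lies 6 mm ahead of it (r.nose_length is the z of the fingertips in the tool frame, in m); z points along the fingers, x is the direction in which the jaws open and shut, and the axes are right-handed (so a half turn about z gives the same grasp; the last joint's range is limited). The gripper opens to 94 mm and grips with 3 to 60 N. Pads are 16 mm wide; open, the fingers measure 119 mm over their backs; the gripper's body (75 mm by 177 mm) begins 78 mm behind the grasp point.
Start: joints at [-1.451, 0.276, 1.505, -0, 1.361, -0.121], TCP at [0.137, -0.558, 0.23] pointing down, gripper open.
Joint ranges: [-2.89, 2.89], [-0.75, 2.08], [0.22, 2.7], [-1.18, 4.32], [0.11, 2.71], [-2.7, 2.7]. Speed limits (rad/s): [2.57, 2.57, 3.14, 3.14, 3.14, 3.14].

INTERFACE

Orientations are given as a unit quaternion [w, x, y, z].
In Python, from plant import r, gripper_to, inverse_kinematics, vision, models, telemetry gives the robot as it stands. Calls block until the motion is done:
- r.move_to(position, orientation): joint-space move of the TCP to a pose.
- r.move_l(position, rot=None, vel=0.15, guard=None): straight line of the TCP; rot=None keeps the orientation; vel is the mean speed in m/s. With guard (N) it stops when the force on the tool has changed by that much, and returns True; else False.
- r.movej(angles): joint-space move.
- gripper_to(opening, f_grip=None): finger opening in m; f_grip is the grip in N (None keeps the last); returns when the fingers have stopped.
- r.hold(seconds).
- inverse_kinematics(position, orientation): joint angles nearest the present ones, or None.
- vision.snapshot(name): name is "scene" or "top"; returns the picture (420x560x3 uint8, red, green, blue); there is no depth.
- vision.get_calibration(name): a dict with "fx", "fy", "cx", "cy" (pixels), "position" and "orientation" of the camera in the world. Camera axes: x right, y down, z forward; pixel columns grow to the right and rows downward; lengths in m; the calibration is good to about 2 mm. A picture is of the moment at which its call begins. get_calibration takes no time and is no camera call.
A pose or a line that the arm cannot do raises r.PlanningError and nothing moves.
- r.sign_off(): hands the job in, once; it reports no verdict.
Trained networks look in the newest picture that a camera, given by its name, has taken for a name from the list of things; names that differ only in an ending like _2 or _b are one class to them, and where a whole thing is asked for, a point or a joint stands for the part that bears it (a point fixed in the world has none). Each returns a list of dicts, best first, with "score" (0 to 1); they miss things now and then, are a little off and sometimes report something else, mostly with a low value. They report only what shows in the picture. A call takes as long as a camera call. They do not tell look-alikes from the thing itself.
- models.boxes_of(thing, camera): "at" ([x, y, z] in m, in world coordinates, good to about 4 mm: the middle of the surface that is visible of it).
- models.regions_of(thing, camera): "pixels" (420x560 bool, what is visible of it).
- models.mark_of(thing, camera): "at" ([x, y, z] in m, in world coordinates, good to about 4 mm: a listed point, or the origin of a listed thing).
Readings, each from a call of its own:
- telemetry.current_t(): time.
- telemetry.current_joints(): joint angles.
- telemetry.current_dq(): joint speeds.
- telemetry.current_joint_efforts(): joint torques, N m.
- telemetry.current_ee_pos(): TCP position.
- telemetry.current_tool_rot(): TCP orientation.
- telemetry.current_wrist_force(): force on the tool from outside, world axes, zero at the start.
- telemetry.current_torque(): the same for the moment, N m.
- telemetry.current_opening(): finger opening in m.
Only numpy, scipy, OpenCV 4.12 (cv2) and the standard library are available. Lean on these libraries where they do the work, as an engineer would, in place of code of your own. Each camera call takes 0.05 s, during which the arm holds its last target.

TASK

The white chromatography module rocks because its worn front foot does not reach the bench. Push the rubber wedge, thin end first and lying flat on the bench, straight in under that foot until it jams firmly and takes some of the module's weight: a firm finger push of about 10 N, not rammed. Then let go of it, with the module not shoved out of its place, its bottles standing, and the wrench and vial rack left alone.

Things in the scene. Friction and masses are not known exactly. Their poses are not given: they have to be found in the camera images.
- module: White instrument case 260 wide, 420 deep, 140 mm high, loose, about 9 kg, its underside 20 mm and top 160 mm above the bench. Origin: on the bench under the centre of the worn front foot. y points straight out of the front face (dark band, thin green light), x along the front to the worn foot's side, z up. Walls at y = +30 (front) and -390, x = +30 and -230 mm. Three sound feet hold it firm on the bench
- foot_rim (a point): Point on the bench straight below the front rim of the worn foot, 18 mm from the module's origin along its y and 12 mm behind the front face; axes as the module's. The foot is black rubber, round, 36 mm across, flat below; it hangs 3.0 to 7.5 mm above this point, differing every time and not measured, so the push must be felt. The other front foot is 200 mm away along -x and stands on the bench
- wedge: Black hard-rubber wedge 140 long, 40 mm wide, 80 g, lying on its flat underside. Origin: middle of the underside; x to the thin end, z up. Its top slopes evenly from 2 mm high at the thin end (x = +70 mm) to 18.8 mm at the square thick end (x = -70 mm). In place its x is opposite to the module's y. It stays jammed when let go; backing off the push before that slackens it
- wedge_toe (a point): Middle of the wedge's thin edge, on its underside, 70 mm from the wedge's origin; axes as the wedge's. It meets the foot when 8 to 46 mm past the foot's front rim; from there the push rises by 3 to 6 N per mm. Friction is 0.5 to 0.7 on bench and foot, so the push is about 1.0 to 1.3 times the force between foot and wedge; 16 N of that force is too much, 2.5 N too little
- wedge_grip (a point): Point 50 mm from the wedge's origin towards the thick end, at half height, 8 mm above the underside (the wedge is 16.4 mm high there); a place to grip it across its 40 mm width (its y). When jammed it is 62 mm or more out from the module's front face
- bottle_large: Capped clear round bottle, 100 mm across, 215 mm high, standing in the tray on the module's rear half; origin at the centre of its base, z up. Leave it standing
- bottle_small: Capped clear round bottle, 80 mm across, 180 mm high, beside the large one in the tray; origin at the centre of its base, z up. Leave it standing
- wrench: Steel wrench 130 mm long lying on the bench on the robot's side of the work; origin near its middle. Leave it alone
- vial_rack: Grey rack 75 by 130 mm, 41 mm high, holding small capped vials, on the bench beyond the work; origin at the centre of its base. Leave it alone
Mind the look-alikes: they are no part of the job. Of the things shaped like the wedge, the black one is meant.

How it is judged:
By the outcome, as a careful person would: the job done as asked, in the order asked, and still so for the second after the job is handed in, with the robot touching nothing.
It also fails if it takes over 40 s, if anything falls off the work surface, if the arm or the gripper's body presses on something with over 40 N, if the wrist force passes 120 N, or if a joint passes its speed limit or range.

## Working session

There is one attempt and no reset: what is moved stays moved. The work goes in short steps, each a Python script; the robot and the scene stay as the last script left them, time stands still between calls to the robot, and variables do not carry over. Pictures are saved under pics/ and viewed, and the job is handed in when it is done.

```bash
ls; mkdir -p pics
python3 - <<'E'
from plant import r, gripper_to, inverse_kinematics, vision, models, telemetry
import cv2
for n in("scene","top"):
    im=vision.snapshot(n); cv2.imwrite(f"pics/{n}0.png",im[:,:,::-1]); print(n,vision.get_calibration(n))
    for t in("module","foot_rim","wedge","wedge_toe","wedge_grip","bottle_large","wrench","vial_rack"):
        print(t,[(d["score"],[round(float(v),4) for v in d["at"]]) for d in models.mark_of(t,n)])
print(telemetry.current_t(),telemetry.current_wrist_force(),telemetry.current_tool_rot())
E
```

```text
pics
scene {'fx': 405.2869795009773, 'fy': 405.2869795009773, 'cx': 279.9073188795953, 'cy': 217.42932985532968, 'position': array([1.13275989, 0.20987906, 0.93576969]), 'orientation': array([-0.18052625,  0.51497733,  0.79380077, -0.26849388])}
module [(0.94, [0.6075, -0.14, 0.0025])]
foot_rim [(0.74, [0.5993, -0.1259, -0.0035])]
wedge [(0.79, [0.3571, 0.267, -0.002]), (0.77, [0.5472, 0.3709, -0.0049]), (0.72, [0.5373, 0.2335, 0.0013]), (0.64, [0.4909, -0.4279, 0.1648])]
wedge_toe [(0.97, [0.4662, 0.2423, -0.005]), (0.96, [0.6181, 0.3644, 0.0005]), (0.75, [0.3862, 0.204, 0.0037])]
wedge_grip [(0.76, [0.5836, 0.231, 0.0065]), (0.65, [0.4955, 0.3707, 0.0043]), (0.44, [0.5933, -0.4061, 0.1647])]
bottle_large [(0.68, [0.4864, -0.4324, 0.1651])]
wrench [(0.79, [0.4011, 0.0521, -0.0009])]
vial_rack [(0.95, [0.708, 0.2942, 0.003])]
top {'fx': 459.1545229425509, 'fy': 459.1545229425509, 'cx': 279.2226421163975, 'cy': 206.68426839031164, 'position': array([ 0.34825693, -0.03212217,  1.20090279]), 'orientation': array([-0.05979315,  0.71337318, -0.69560829,  0.06043672])}
module [(0.93, [0.6044, -0.1413, 0.0])]
foot_rim [(0.98, [0.6007, -0.124, 0.0037])]
wedge [(0.85, [0.5473, 0.3708, -0.0022]), (0.78, [0.5342, 0.2371, 0.0008]), (0.75, [0.5973, -0.4102, 0.1636]), (0.73, [0.4853, -0.4265, 0.1663]), (0.59, [0.3557, 0.266, 0.0048])]
wedge_toe [(0.94, [0.6127, 0.3633, -0.0]), (0.86, [0.3869, 0.202, 0.0037]), (0.6, [0.4605, 0.2438, -0.0015])]
wedge_grip [(0.93, [0.5843, 0.2227, 0.0073]), (0.76, [0.4956, 0.3736, 0.0062])]
bottle_large [(0.75, [0.4863, -0.4278, 0.1632])]
wrench [(0.86, [0.398, 0.0603, 0.001])]
vial_rack [(0.8, [0.7128, 0.2932, -0.0016]), (0.34, [0.4016, 0.0566, 0.0028])]
0.9 [-0.76384825  0.56378076 -0.71579813] [ 4.80464056e-05  7.86916338e-01 -6.17059700e-01  3.47429052e-05]
```

View pics/scene0.png

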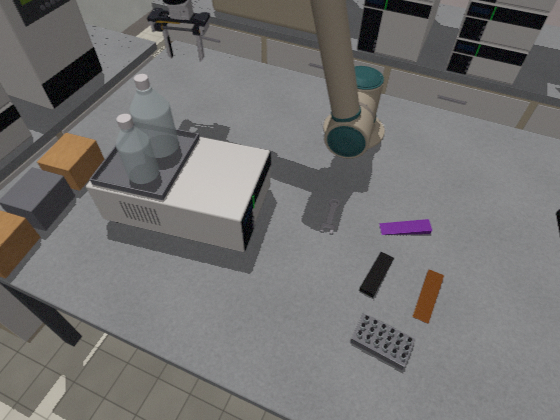

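View pics/top0.png

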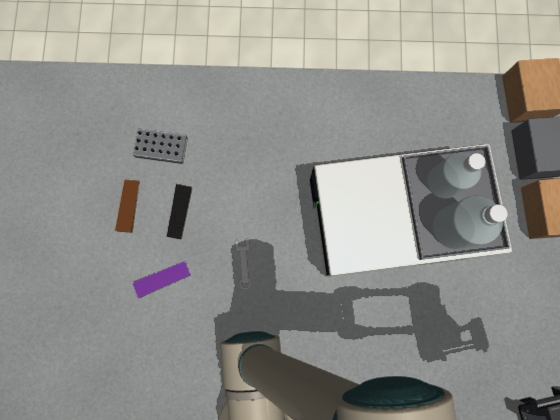

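Wedge-shaped candidates in the top image are rust (128,206), purple (162,279) and black (179,211). In the scene image they are (429,296), (405,227) and (377,274). Only the one at top (179,211) is black, as described. I'll confirm it in a crop and refine the edges.

```bash
cat > h.py <<'E'
from plant import r, gripper_to, inverse_kinematics, vision, models, telemetry
import cv2, numpy as np
from scipy.spatial.transform import Rotation as R
def cal(n):
    c=vision.get_calibration(n); q=c["orientation"]
    return c,R.from_quat([q[1],q[2],q[3],q[0]]).as_matrix()
def ray(n,uv,z):
    c,M=cal(n); d=M@np.array([(uv[0]-c["cx"])/c["fx"],(uv[1]-c["cy"])/c["fy"],1.]); p=c["position"]
    return p+d*(z-p[2])/d[2]
def proj(n,P):
    c,M=cal(n); q=M.T@(np.array(P)-c["position"]); return np.array([c["fx"]*q[0]/q[2]+c["cx"],c["fy"]*q[1]/q[2]+c["cy"]])
def quat(yaw_jaw):  # tool z down, tool x (jaw) at yaw
    x=np.array([np.cos(yaw_jaw),np.sin(yaw_jaw),0]); z=np.array([0,0,-1.]); M=np.stack([x,np.cross(z,x),z],1)
    q=R.from_matrix(M).as_quat(); return [q[3],q[0],q[1],q[2]]
E
python3 - <<'E'
from h import *
im=vision.snapshot("top")[:,:,::-1]; s=vision.snapshot("scene")[:,:,::-1]
a=cv2.resize(im[120:300,100:340],None,fx=3,fy=3,interpolation=cv2.INTER_CUBIC)
cv2.imwrite("pics/cropt.png",a)
b=cv2.resize(s[210:340,330:470],None,fx=4,fy=4,interpolation=cv2.INTER_CUBIC); cv2.imwrite("pics/crops.png",b)
# black wedge regions -> minAreaRect
for n in("top","scene"):
  for d in models.regions_of("wedge",n):
    m=d["pixels"].astype(np.uint8); v,u=np.nonzero(m)
    print(n,round(d["score"],2),m.sum(),u.mean(),v.mean(), (s if n=="scene" else im)[m>0].mean(0).astype(int), cv2.minAreaRect(np.c_[u,v].astype(np.float32)))
# white top edge
m=(im.min(2)>200).astype(np.uint8)
g=im.min(2).astype(float)
# front edge points: rows 172..268 transition dark->white
pts=[]
for v in range(172,268,4):
    row=g[v,300:345]; k=np.argmax(np.diff(row)); 
    pts.append(ray("top",(300+k+.5,v),.16)[:2])
pts=np.array(pts); print(np.round(pts,4).tolist())
vx,vy,x0,y0=cv2.fitLine(pts.astype(np.float32),cv2.DIST_HUBER,0,.01,.01).ravel(); print(vx,vy,x0,y0,np.degrees(np.arctan2(vy,vx)))
E
```

```text
top 0.74 860 179.3406976744186 211.07906976744187 [35 37 37] ((179.45999145507812, 211.21998596191406), (17.083559036254883, 53.933956146240234), 10.304845809936523)
top 0.69 891 127.64758698092031 205.59371492704827 [ 41  66 104] ((128.11599731445312, 205.1120147705078), (17.620216369628906, 54.20228958129883), 10.30484676361084)
top 0.69 938 160.42430703624734 279.6556503198294 [148  62 118] ((161.47396850585938, 279.9024658203125), (17.858516693115234, 57.758399963378906), 67.93209838867188)
scene 0.79 641 405.30577223088926 227.408736349454 [138  51 111] ((405.4128723144531, 227.23411560058594), (13.259427070617676, 51.00075912475586), 87.79740142822266)
scene 0.74 889 427.28796400449943 295.65691788526436 [ 34  69 112] ((427.28680419921875, 295.74945068359375), (17.925384521484375, 52.032440185546875), 17.592426300048828)
scene 0.58 759 375.9459815546772 273.6337285902503 [36 35 37] ((375.97479248046875, 273.7670593261719), (16.83230209350586, 45.703243255615234), 29.357751846313477)
[[0.6114, -0.1133], [0.6018, -0.1134], [0.5922, -0.1135], [0.5828, -0.1183], [0.5734, -0.1184], [0.564, -0.1208], [0.5545, -0.1209], [0.5452, -0.1233], [0.5359, -0.1257], [0.5265, -0.1258], [0.5173, -0.1282], [0.508, -0.1283], [0.4988, -0.1306], [0.4896, -0.1307], [0.4804, -0.1331], [0.4713, -0.1355], [0.4621, -0.1355], [0.4531, -0.1379], [0.444, -0.1379], [0.435, -0.1403], [0.4259, -0.1404], [0.4169, -0.1427], [0.408, -0.145], [0.399, -0.1451]]
0.98854476 0.15092812 0.53378147 -0.12493313 8.6807165
```

View pics/cropt.png

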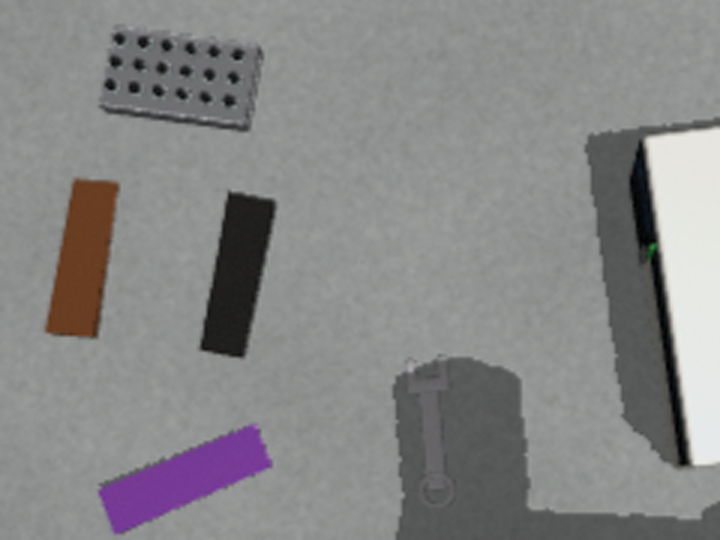

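View pics/crops.png

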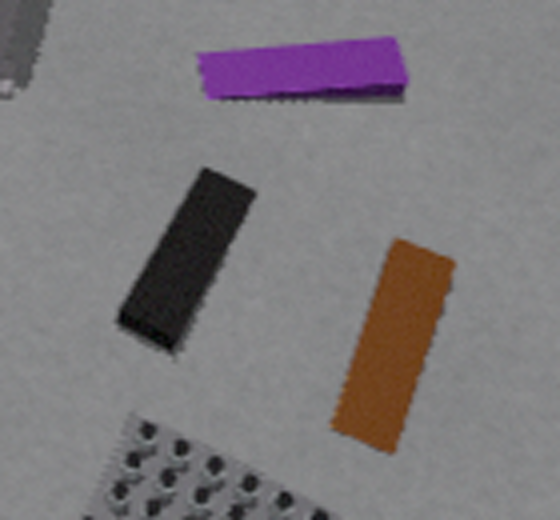

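Run:
```python
from h import *
im=vision.snapshot("top")[:,:,::-1]; g=im.min(2).astype(np.float64)
def sub(a):
    # sub-pixel half-level crossing near steepest rise
    k=np.argmax(np.abs(np.diff(a))); lo=np.median(a[max(0,k-4):k]) if k else a[0]; hi=np.median(a[k+2:k+6]); h=(lo+hi)/2
    for i in range(max(0,k-1),k+3):
        if (a[i]-h)*(a[i+1]-h)<=0: return i+(h-a[i])/(a[i+1]-a[i])
    return k+.5
def fit(P):
    P=np.array(P); vx,vy,x0,y0=cv2.fitLine(P.astype(np.float32),cv2.DIST_HUBER,0,.001,.001).ravel()
    n=np.array([-vy,vx]); print("deg",np.degrees(np.arctan2(vy,vx)),"rms mm",1e3*np.std((P-[x0,y0])@n)); return n,n@[x0,y0]
front=fit([ray("top",(300+sub(g[v,300:345]),v),.16)[:2] for v in range(172,268,2)])
far=fit([ray("top",(u,145+sub(g[145:180,u])),.16)[:2] for u in range(322,398,2)])
near=fit([ray("top",(u,250+sub(g[250:285,u])),.16)[:2] for u in range(336,410,2)])
print("width",front[0], far[1],near[1], far[0],near[0])
A=lambda a,b:np.linalg.solve(np.array([a[0],b[0]]),[a[1],b[1]])
c1=A(front,far);c2=A(front,near);print("corners",c1,c2,np.linalg.norm(c1-c2))
th=np.arctan2(*(c1-c2)[::-1]);ex=np.array([np.cos(th),np.sin(th)]);ey=np.array([-ex[1],ex[0]])
mid=(c1+c2)/2+ex*.13; o=mid-.03*ex-.03*ey; print("yaw",np.degrees(th),"origin",o,"rim",o+.018*ey)
# wedge: dark pixels, top surface ~10mm
m=((im.max(2)<75)).astype(np.uint8); m[:, :160]=0; m[:,205:]=0; m[:175]=0;m[248:]=0
ct=max(cv2.findContours(m,0,cv2.CHAIN_APPROX_NONE)[0],key=cv2.contourArea)
b=cv2.boxPoints(cv2.minAreaRect(ct)); print(b)
# model fit: project wedge hull & compare via IoU
from scipy.optimize import minimize
V=[(x,y,z) for x,h in((.07,.002),(-.07,.0188)) for y in(-.02,.02) for z in(0,h)]
S=8
big=cv2.resize(m[170:250,155:210],None,fx=S,fy=S,interpolation=cv2.INTER_LINEAR)
def cost(p):
    cx,cy,t=p; Rm=R.from_euler('z',t).as_matrix(); P=[proj("top",Rm@np.array(v)+[cx,cy,0]) for v in V]
    P=(np.array(P)-[155,170]+.5)*S-.5
    k=np.zeros_like(big); cv2.fillConvexPoly(k,cv2.convexHull(np.round(P).astype(np.int32)),1); return float((k!=big).sum())/S/S
r0=minimize(cost,[.537,.235,np.radians(172.5)],method="Nelder-Mead",options=dict(initial_simplex=[[.537,.235,3.01],[.542,.235,3.01],[.537,.24,3.01],[.537,.235,3.06]],xatol=1e-5,fatol=.01))
print("wedge",r0.x[:2],np.degrees(r0.x[2]),r0.fun,m.sum())
```

```text
deg 8.756483 rms mm 0.22060145939713346
deg -81.16017 rms mm 0.18864214220822226
deg -81.30444 rms mm 0.30679754322209896
width [-0.15223522  0.9883443 ] 0.6025936 0.34792978 [0.9881218  0.15367272] [0.9885056  0.15118408]
corners [ 0.6269378  -0.10995639] [ 0.37473384 -0.1488035 ] 0.25517827
yaw 8.756481 origin [ 0.6042373  -0.14380676] rim [ 0.6014971  -0.12601656]
[[165.4231  235.8846 ]
 [175.88464 183.57689]
 [191.46158 186.69228]
 [181.00003 238.99998]]
wedge [0.53447159 0.23420076] 171.41015100488505 55.109375 826
```

```bash
cat >> h.py <<'E'
O=np.array([.6045,-.1425]); TH=np.radians(8.76)
EX=np.array([np.cos(TH),np.sin(TH)]); EY=np.array([-EX[1],EX[0]])
RIM=O+.018*EY
W=np.array([.535,.2345]); WY=np.radians(171.4); WD=np.array([np.cos(WY),np.sin(WY)])
G=W-.05*WD
def place(toe):  # TCP xy for toe 'toe' m past rim
    return RIM-EY*toe+EY*.12
E
python3 - <<'E'
from h import *
print("G",G,"rim",RIM,place(-.03),place(.03), telemetry.current_t())
for k in(0,np.pi,-np.pi):
    a=inverse_kinematics([*G,.027],quat(WY+np.pi/2+k)); b=inverse_kinematics([*place(-.02),.027],quat(TH+np.pi+k)); c=inverse_kinematics([*place(.046),.027],quat(TH+np.pi+k))
    for q in(a,b,c): print(None if q is None else np.round(q,2))
E
```

```text
G [0.58443782 0.22702323] rim [ 0.60175867 -0.12470997] [0.57891429 0.02354027] [ 0.58805204 -0.03575983] 1.15
[ 0.26  0.52  1.66 -0.    0.96  1.98]
None
None
[ 0.26  0.52  1.66 -0.    0.96 -1.16]
[-0.1   0.46  1.77 -0.    0.91 -0.25]
[-0.2   0.48  1.74 -0.    0.92 -0.36]
[ 0.26  0.52  1.66 -0.    0.96 -1.16]
[-0.1   0.46  1.77 -0.    0.91 -0.25]
[-0.2   0.48  1.74 -0.    0.92 -0.36]
```

Run:
```python
from h import *
q=quat(WY+np.pi/2)
az=np.arctan2(-.558,.137); d=np.array([np.cos(az),np.sin(az)])
r.move_l([*(d*.32),.32],vel=.4)
r.move_to([.32,.08,.30],q)
gripper_to(.07,30)
r.move_to([*G,.12],q)
print(telemetry.current_t(),np.round(telemetry.current_joints(),2))
im=vision.snapshot("scene"); cv2.imwrite("pics/s1.png",cv2.resize(im[150:400,280:520,::-1],None,fx=2.4,fy=2.4))
```

```text
5.5917 [ 0.26  0.43  1.56 -0.    1.16  1.98]
```

View pics/s1.png

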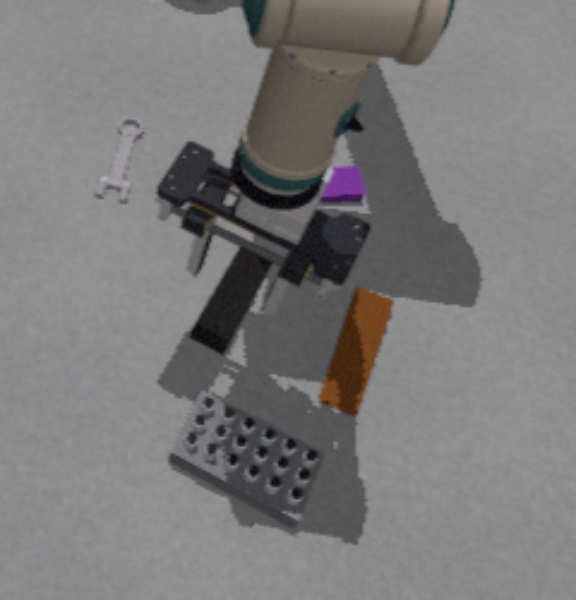

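The gripper hangs over the black wedge (crop about (235,300)), with the jaws straddling its width. The rust piece and the rack are clear of it. Next I descend, grip, and lift.

Run:
```python
from h import *
print("guard",r.move_l([*G,.0275],vel=.1,guard=6),telemetry.current_ee_pos())
gripper_to(.02,35); print("open",telemetry.current_opening(),telemetry.current_wrist_force())
r.move_l([*G,.13],vel=.15)
print(telemetry.current_opening(),telemetry.current_wrist_force(),telemetry.current_t())
P=place(-.035)
r.move_to([*P,.13],quat(TH))
print(telemetry.current_t(),telemetry.current_ee_pos(),P)
im=vision.snapshot("scene"); cv2.imwrite("pics/s2.png",cv2.resize(im[130:380,180:430,::-1],None,fx=2.4,fy=2.4))
im=vision.snapshot("top"); cv2.imwrite("pics/t2.png",cv2.resize(im[100:300,150:400,::-1],None,fx=2.4,fy=2.4))
```

```text
guard False [0.58504103 0.22719373 0.02817817]
open 0.039484242592607306 [0.21958    0.12002982 0.62379686]
0.03932917543849133 [-0.52677166  0.3502826  -0.88586445] 8.125
10.025 [0.57806386 0.02870945 0.12974398] [0.57815281 0.02848195]
```

View pics/s2.png

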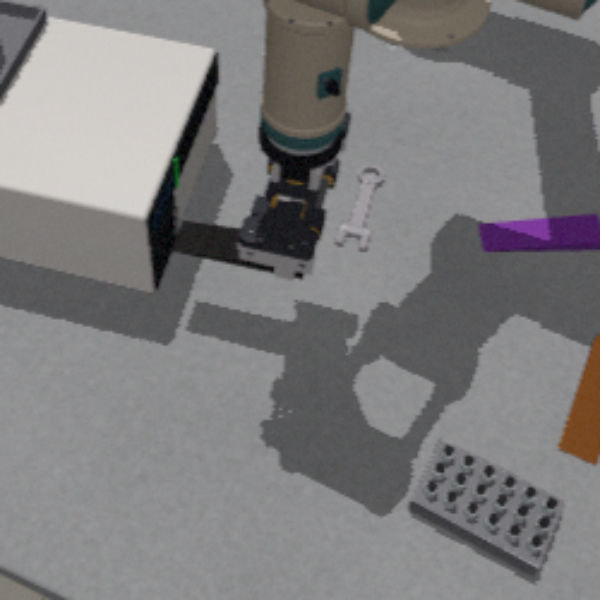

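View pics/t2.png

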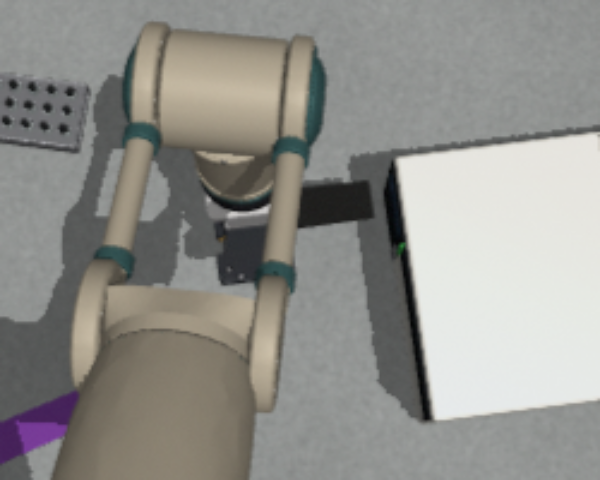

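Run:
```python
from h import *
P=place(-.035)
r.move_l([*P,.04],vel=.1)
print("guard",r.move_l([*P,.0275],vel=.03,guard=3),telemetry.current_ee_pos(),telemetry.current_wrist_force())
gripper_to(.046); r.hold(.2)
gripper_to(.02,35); r.hold(.2)
p=telemetry.current_ee_pos(); print(p,telemetry.current_wrist_force(),telemetry.current_opening(),telemetry.current_t())
im=vision.snapshot("top"); cv2.imwrite("pics/t3.png",cv2.resize(im[100:300,200:400,::-1],None,fx=3,fy=3))
print([(d["score"],np.round(d["at"],4)) for n in("top",) for d in models.mark_of("wedge_toe",n)])
im=vision.snapshot("scene"); cv2.imwrite("pics/s3.png",cv2.resize(im[170:300,200:360,::-1],None,fx=4,fy=4))
```

```text
guard True [0.57800451 0.02851572 0.0276727 ] [ 0.19575468 -1.004788    3.53608174]
[0.57735514 0.02856239 0.02710866] [ 0.60247512 -0.1608256  -0.62973687] 0.039388074236530755 12.6417
[(0.98, array([ 0.6001, -0.0882, -0.0023])), (0.71, array([0.3856, 0.2039, 0.0037])), (0.6, array([ 6.135e-01,  3.647e-01, -3.000e-04]))]
```

View pics/t3.png

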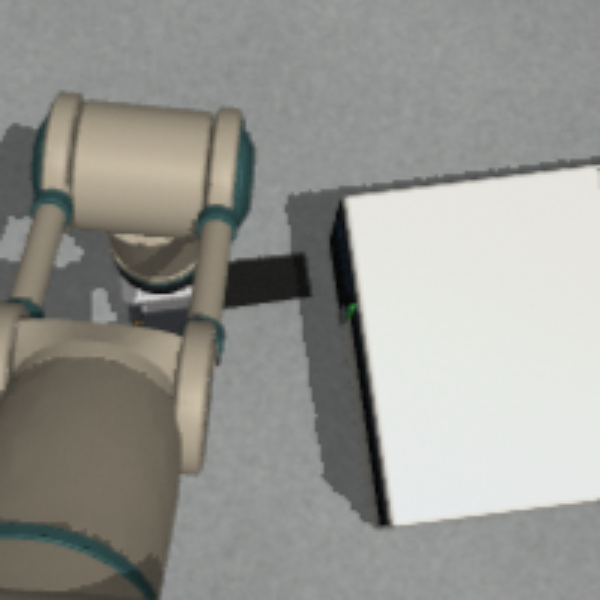

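View pics/s3.png

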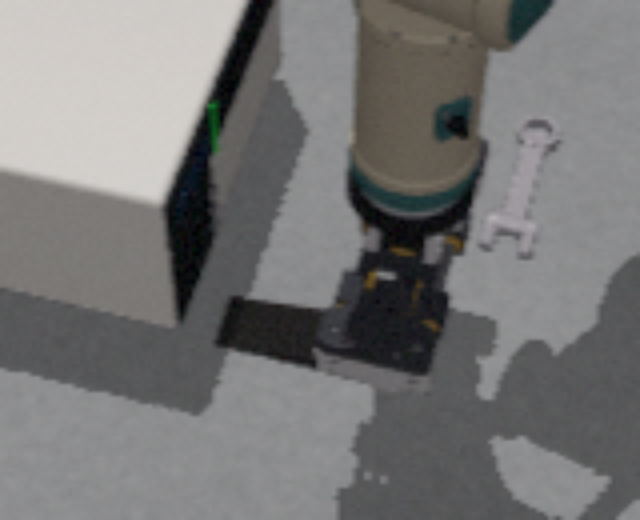

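Run:
```python
from h import *
for c in((305,254),(311,296)):
    p=ray("top",((c[0]+.5)/3+200-.5,(c[1]+.5)/3+100-.5),.001)[:2]-O; print("module frame",p@EX*1e3,p@EY*1e3)
p=telemetry.current_ee_pos()[:2]-O; print("tcp",p@EX*1e3,p@EY*1e3)
```

```text
module frame 20.280909356389124 51.78938470452541
module frame -18.153659968102062 51.68159267026272
tcp -0.7755453040780943 173.2147327097353
```

Run:
```python
from h import *
Z=.0268
def toe(): return 120-(telemetry.current_ee_pos()[:2]-RIM)@EY*1e3
def T(mm): return [*place(mm/1e3),Z]
F0=np.mean([telemetry.current_wrist_force() for _ in range(5)],0)
def push():
    f=telemetry.current_wrist_force()-F0; return f[:2]@EY, f[:2]@EX, f[2]
g=r.move_l(T(4),vel=.05,guard=5); r.hold(.1); print(g,toe(),np.round(push(),2),telemetry.current_ee_pos()[2],telemetry.current_t())
if not g:
    F0m=telemetry.current_wrist_force()-F0
    g=r.move_l(T(52),vel=.012,guard=4); r.hold(.1)
    print(g,toe(),np.round(push(),2),telemetry.current_ee_pos()[2],telemetry.current_t())
```

```text
False 4.626379023637469 [-2.23 -0.9   4.51] 0.027080089686586886 13.825
True 4.77280791726335 [1.53 0.22 3.26] 0.02709263754831709 14.6917
```

```bash
cat >> h.py <<'E'
F0=np.array([.60,-.16,-.63])
def toe(): return 120-(telemetry.current_ee_pos()[:2]-RIM)@EY*1e3
def push():
    f=np.mean([telemetry.current_wrist_force() for _ in range(5)],0)-F0; return np.round([f[:2]@EY,f[:2]@EX,f[2]],2)
def T(mm,Z): return [*place(mm/1e3),Z]
E
python3 - <<'E'
from h import *
for Z in(.0272,):
    r.move_l(T(5,Z),vel=.02); r.hold(.1); print(Z,toe(),push(),telemetry.current_ee_pos()[2])
for mm in(7,9):
    r.move_l(T(mm,.0272),vel=.02); print(mm,toe(),push(),telemetry.current_ee_pos()[2],telemetry.current_t())
E
```

```text
0.0272 4.799720139083291 [1.94 0.92 1.39] 0.027077695250150868
7 6.931899150999783 [ 1.92 -0.28  1.85] 0.027089740147806796 15.2917
9 9.181074763012063 [ 1.15 -0.2   2.52] 0.027075977309785944 15.5417
```

Run:
```python
from h import *
Z=.0273
for i in range(6):
    t0=toe()
    g=r.move_l(T(54,Z),vel=.012,guard=4)
    f=push(); print(g,toe(),f,telemetry.current_ee_pos()[2],telemetry.current_t())
    if f[0]>4 or not g or telemetry.current_t()>25: break
```

```text
True 13.109125963810285 [-0.33 -0.43  4.64] 0.02707248655900162 16.6
True 13.155663624675284 [ 0.29 -0.33  3.81] 0.02708983407847592 17.2917
True 13.184116058099107 [ 0.78 -0.7   2.54] 0.027086305637250115 17.8917
True 13.250454219155102 [-0.1  -0.42  4.19] 0.027086161930512404 18.575
True 13.255674572696122 [ 0.87 -1.14  4.3 ] 0.027054757854070112 19.225
True 13.279478492551249 [ 0.2  -0.11  4.4 ] 0.027084076508726067 19.825
```

Run:
```python
from h import *
Z=.0276; mm=toe()
while mm<52 and telemetry.current_t()<29:
    mm+=1.0; r.move_l(T(mm,Z),vel=.02); f=push()
    print(round(mm,1),round(toe(),2),f,round(telemetry.current_t(),2))
    if f[0]>4:
        r.hold(.1); f=push(); print(" again",f)
        if f[0]>4: break
```

```text
14.3 13.48 [5.19 1.47 1.39] 20.07
 again [5.41 1.4  1.47]
```

Run:
```python
from h import *
Z=.0276; mm=14.3
while mm<18 and telemetry.current_t()<27:
    mm+=.3; r.move_l(T(mm,Z),vel=.02); r.hold(.06); f=push()
    print(round(mm,1),round(toe(),2),f,telemetry.current_opening(),round(telemetry.current_t(),2))
    if f[0]>9: break
r.hold(.15); print(toe(),push())
im=vision.snapshot("top"); cv2.imwrite("pics/t4.png",cv2.resize(im[100:300,200:400,::-1],None,fx=3,fy=3))
im=vision.snapshot("scene"); cv2.imwrite("pics/s4.png",cv2.resize(im[170:300,200:360,::-1],None,fx=4,fy=4))
```

```text
14.6 13.55 [5.51 0.63 2.27] 0.039657811463063124 20.48
14.9 13.58 [5.9  1.7  2.05] 0.03999988067371827 20.79
15.2 13.69 [6.02 1.57 2.07] 0.03981112551359913 21.1
15.5 13.83 [7.49 1.71 2.31] 0.03957271491848052 21.41
15.8 13.94 [7.98 0.4  2.84] 0.03965096878795409 21.72
16.1 14.05 [8.28 0.09 3.25] 0.03956974551750506 22.02
16.4 14.18 [8.42 0.14 2.26] 0.040192246971731745 22.33
16.7 14.25 [9.89 0.71 2.04] 0.03966745979335591 22.64
14.229316378059849 [9.59 0.67 1.37]
```

View pics/s4.png

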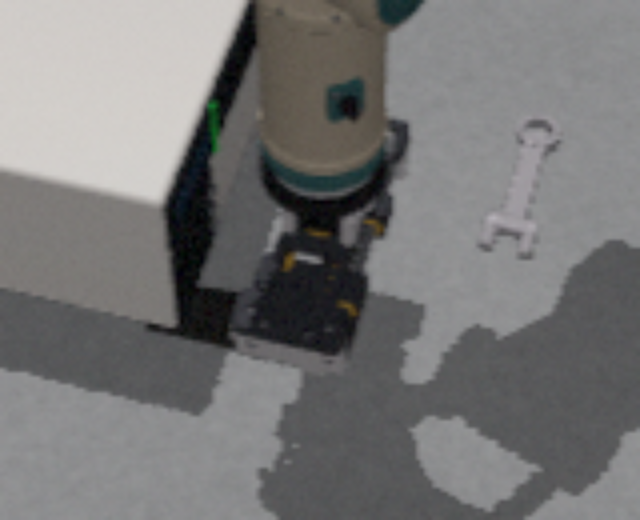

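View pics/t4.png

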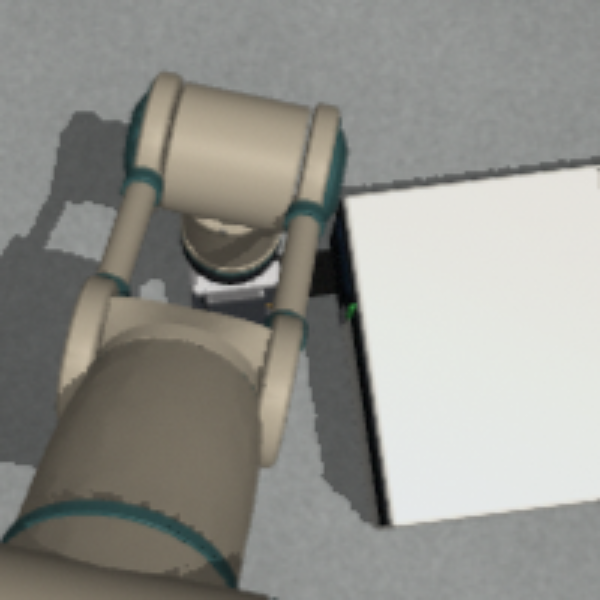

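Run:
```python
from h import *
print(push())
gripper_to(.062); r.hold(.1); p=telemetry.current_ee_pos(); print(toe(),push(),p)
r.move_l([*p[:2],.10],vel=.1)
r.move_l([*(p[:2]+EY*.10),.2],vel=.2)
r.move_to([.33,.20,.30],quat(TH))
print(telemetry.current_t())
im=vision.snapshot("top"); cv2.imwrite("pics/t5.png",cv2.resize(im[100:300,100:400,::-1],None,fx=2.6,fy=2.6)); cv2.imwrite("pics/t5raw.png",im[:,:,::-1])
im=vision.snapshot("scene"); cv2.imwrite("pics/s5.png",im[:,:,::-1]);cv2.imwrite("pics/s5c.png",cv2.resize(im[170:300,200:360,::-1],None,fx=4,fy=4))
```

```text
[9.36 0.15 2.33]
16.906676530618753 [0.33 0.26 0.64] [ 0.58599552 -0.02282886  0.02758494]
26.3917
```

View pics/t5.png

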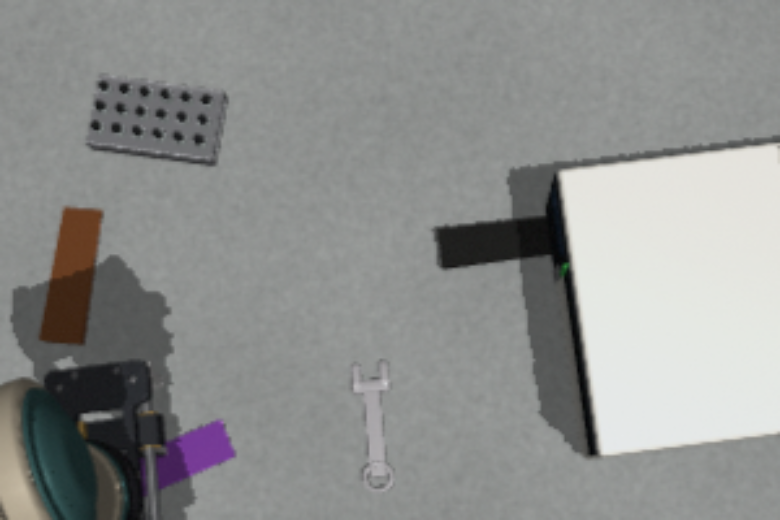

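View pics/s5c.png

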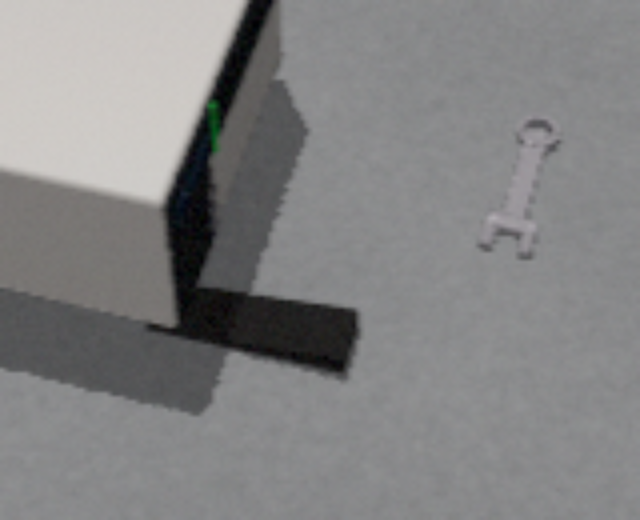

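View pics/s5.png

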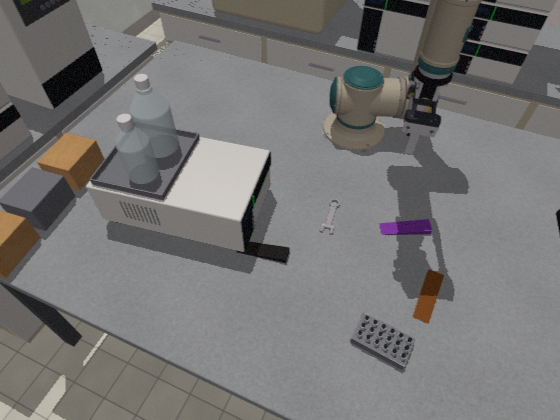

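Run:
```python
from h import *
im=cv2.imread("pics/t5raw.png"); i0=cv2.imread("pics/top0.png")
for c in((434,229),(440,268)):
    p=ray("top",((c[0]+.5)/2.6+99.5,(c[1]+.5)/2.6+99.5),.0188)[:2]-O; print("thick end mod",p@EX*1e3,p@EY*1e3,"toe past rim",140+18-p@EY*1e3)
a=cv2.cvtColor(i0,6)[130:240,312:520].astype(np.float32);b=cv2.cvtColor(im,6)[130:240,312:520].astype(np.float32)
print(cv2.phaseCorrelate(a,b),np.abs(a-b).mean())
```

```text
thick end mod 18.90221007378012 145.08068588482334 toe past rim 12.919314115176661
thick end mod -21.658301040176895 144.02425095728324 toe past rim 13.975749042716757
((-0.00044285689220657787, -0.0016499902037736547), 1.0067645961487734) 0.87722903
```

Run:
```python
from plant import r
print(r.sign_off())
```

```text
the job is handed in; nothing more can be done
None
```

I pushed the black wedge in under the worn foot until the push reached about 9.4–9.6 N, then let go, backed the arm away and handed the job in. The clock was about 26 s when the arm was clear. `sign_off` gave no verdict.

**Wedge:** I gripped it across its width, laid it flat in front of the foot, thin end first, and pushed it straight in. Resistance rose by about 5.6 N per mm from around 13 mm past the foot's rim, which fits the stated 3–6 N per mm. The force readings vary by about 1 N.

**After letting go:** The top picture puts the thin end 13–14 mm past the rim, against 14.2 mm from the arm's position at the end of the push. That agrees within measuring error, so I see no sign of it springing back.

**Surroundings:** Comparing the top picture before and after shows no measurable shift of the module. In the final pictures the bottles are standing, and the wrench and vial rack look undisturbed.

**What went wrong on the way:**
- The force guard stopped the slow approach early several times, which cost about 4 s, so I finished in small steps reading the force.
- The gripper also pressed the wedge lightly on the bench, at 1–5 N, so up to about 1 N of the measured push may be bench friction.

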